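Lock the hub collar on a sample changer with its hairpin clip

ROBOT

A 7-joint arm with a two-finger parallel gripper is mounted at the origin on the work surface. World frame = base frame: x ahead of the robot, y to its left, z up, the work surface at z = 0. Lengths are in m, angles in rad, forces in N, time in s.
With the tool pointing down it reaches from about 0.425 to 0.875 m from the base axis. Payload 8.4 kg.
Tool frame: the origin (TCP) lies where the fingers leave the gripper's body, on its centre line; the fingertips stand 70 mm ahead of it and the grasp point (between the pads) lies 51 mm ahead of it; z points along the fingers, x is the direction in which the jaws open and shut, and the axes are right-handed (so a half turn about z gives the same grasp; the last joint's range is limited). The gripper opens to 87 mm and grips with 3 to 60 N. Pads are 19 mm wide; open, the fingers measure 117 mm over their backs; the gripper's body (75 mm by 190 mm) begins 51 mm behind the grasp point.
Start: joints at [-1.398, 0.333, 0.04, 1.465, -0.013, 1.343, -0.059], TCP at [0.175, 0.626, 0.292] pointing down, gripper open.
Joint ranges: [-2.58, 2.58], [-0.38, 2.09], [-1.3, 1.39], [0.25, 2.4], [-1.5, 4.64], [0.08, 2.09], [-2.65, 2.65]. Speed limits (rad/s): [2.22, 2.22, 2.79, 2.79, 3.14, 3.14, 3.14].

INTERFACE

Orientations are given as a unit quaternion [x, y, z, w].
In Python, from plant import robot, viewer, order gives the robot as it stands.
- The arm moves only by the tool jog_arm, never from a script. Its argument "commands" is text: rows parted by semicolons, each of 6 numbers parted by spaces: the shift along the tool's x, y, z in cm, then the turn, a rotation vector about the tool's x, y, z in degrees. In form: dx dy dz wx wy wz; .... A call has 1 to 10 rows; each row is the pose to reach, as a shift and turn from the pose commanded when the call began, along the tool's axes at that moment; what a row does not reach only later rows make up. A row lasts 1/12 s, in which the tool goes at most 41.7 mm and 7.16 degrees, less where a joint would pass 70% of its speed; a pose out of reach is approached as far as the arm can. A call with a gripper value outside its range is refused whole. "fingers" is the opening, from 0 (shut) to 1 (fully open), set as the call begins (left out, the last holds). The fingers move at their own pace and stop on an object; "grip_force" is the grip in N (left out, the last holds). Time passes only in rows, so rows that repeat a pose let the fingers close. It gives the time, the measured TCP pose, the force and the opening at its end, in the units of the state.
- robot.sense(): the state, without advancing time (a new reading comes with each control period).
- viewer.snapshot(name): name is "scene" or "top" or "wrist"; returns (picture, depth): 384x512x3 uint8, blue, green, red; 384x512 float32, m along the optical axis (not along the pixel's ray), 0 where there is no reading.
- viewer.camera_model(name): a dict with "fx", "fy", "cx", "cy" (pixels), "k1" (the pictures are not rectified: a ray, as slopes to the right and down, at radius r is drawn at 1 + k1 r^2 times it, then the intrinsics apply), "R" (3x3) and "t" (3): a world point X has camera coordinates R X + t. Camera axes: x right, y down, z forward; pixel columns grow to the right and rows downward; lengths in m; the calibration is good to about 2 mm. A picture is of the moment at which its call begins: read the wrist's pose just before it. camera_model takes no time and is no camera call; for the wrist camera it gives the pose at the moment of the call.
- order.sign_off(): hands the job in, once; it reports no verdict.
The state is a dict: "time_s": time; "q": joint angles; "joint_velocities": joint speeds; "effort": joint torques, N m; "position": TCP position; "tool_rot": TCP orientation; "force": force on the tool from outside, world axes, zero at the start; "torque": the same for the moment, N m; "opening": finger opening in m.
Only numpy, scipy, OpenCV 4.12 (cv2) and the standard library are available. Lean on these libraries where they do the work, as an engineer would, in place of code of your own. Each camera call takes 0.05 s, during which the arm holds its last target.

TASK

Slip the tall collar over the steel spindle of the sample changer until it sits flat on the turntable, then slide the hairpin clip's straight leg through the cross hole in the spindle and push it fully home, so that the bowed leg has snapped over and hugs the shank. The spindle is on a fine bearing: feel your way and push gently, never with more than about 25 N, and leave the other things on the bench where they stand.

Things in the scene. Friction and masses are not known exactly. Their poses are not given: they have to be found in the camera images.
- changer: Sample changer: fixed round turntable that does not turn, 204 mm across, top 28 mm above the bench, with cups 24 mm wide, 18 mm tall, in a ring of 82 mm radius. Origin: centre of its underside; z up, x along the spindle's cross hole. The spindle (22 mm diameter) rises from the middle to 83 mm above the bench; its top edge is bevelled over the last 5 mm.
- spindle_hole (a point): Centre of the cross hole in the upright spindle: 8 mm across, right through along x, 60 mm above the bench, 32 mm above the turntable. z up. The spindle has play along the hole's axis: it stands anywhere within 10 mm of mid-play (this point moves with it), slides if pushed with about 2.5 N, stays where left and stops hard at the end of its play.
- collar_mid (a point): Centre, half-way up, of the loose aluminium hub collar: 44 mm outside diameter, 27 mm bore, 24 mm tall, 80 to 170 g, standing on the bench with its axis (z) upright. On the turntable this point is 20 mm below the spindle's hole.
- clip_tab (a point): Centre of the hairpin clip's grip tab, a grey block 28 mm long (x), 14 wide (y), 32 tall (z), lying on its underside with the legs level. Clip 70 to 130 g. x points from the tab to the straight leg's tip, y from straight to bowed leg. Legs: 5.5 mm steel wire, centre lines 10.5 mm below this point. The straight leg lies on the tab's centre line; its tapered tip is 79 mm ahead.
- clip_seat (a point): Point on the straight leg's centre line, 36 mm ahead of the tab's centre, 10.5 mm lower, 43 mm behind the tip; axes as the tab's. Fully home it lies at the hole's centre: an 11 mm square shoulder, too big for the hole, then stops on the shank. The bowed leg meets the shank some 24 mm short, its narrow place passes about 10 mm short at some 10 to 15 N. Either end of the hole may be entered.
- clip_leg (a joint): Sprung bowed leg of the clip: 0 rad at rest, grows as the leg is spread (about 0.1 rad as its narrow place passes the shank), back under 0.06 rad when it hugs the shank.
- flat_washer: Bystander: thin flat steel ring, 48 mm across, 5 mm thick, lying on the bench; origin at its underside. Not the collar.
- sample_cup: Bystander: clear plastic cup, 30 mm wide, 45 mm tall; origin at its underside.
- beaker: Bystander: glass beaker, 68 mm wide, 90 mm tall; origin at its underside.
- brown_bottle: Bystander: brown glass bottle, 74 mm wide, 290 mm tall; origin at its underside.
- wash_bottle: Bystander: white plastic bottle, 72 mm wide, 170 mm tall; origin at its underside.
- bowl: Bystander: white bowl, 120 mm wide, 55 mm tall; origin at its underside.
- screwdriver: Bystander: 170 mm screwdriver lying on the bench.
Mind the look-alikes: they are no part of the job. Leave any blue or red look-alike of the part that bears collar_mid alone. Several things look just like the part that bears clip_tab: the one meant starts nearest to the robot's base.

How it is judged:
On the way, in this order (a step that is already met when the one before it is completed fails the run):
1. the collar sits over the spindle, flat on the turntable (horizontal distance between collar_mid and spindle_hole below 0.008 m and z of collar_mid in the frame of spindle_hole below -0.017 m and angle between collar_mid's own z axis and vertical below 0.1 rad), for 0.2 s.
2. the clip is home: straight leg through the hole, bowed leg snapped over the shank (distance between clip_seat and spindle_hole below 0.0035 m and angle between the x axis of clip_seat and the x axis of spindle_hole, either way round below 0.2 rad and value of joint clip_leg below 0.06 rad), for 0.2 s.
At the end, for the whole second after the job is handed in: Collar round the spindle within 8 mm, its middle 17 mm or more below the hole, within 0.1 rad of upright; clip seat point within 3.5 mm of the hole centre, straight leg within 0.2 rad of the hole axis, bowed leg under 0.06 rad; both at rest (all of step 1 and all of step 2 and linear speed of each of clip, collar below 0.02 m/s); the robot touches nothing.
It fails at once if the clip is forced: more than 28 N between the clip and the spindle or changer (contact force between clip and changer above 28 N).
It fails at once if a bystander is moved by more than 40 mm (distance of any of flat_washer, sample_cup, beaker, brown_bottle, wash_bottle, bowl, screwdriver from where it was at the start of the episode above 0.04 m).
It also fails if it takes over 61 s, if anything falls off the work surface, if the arm or the gripper's body presses on something with over 40 N, if the wrist force passes 120 N, or if a joint passes its speed limit or range.

## Working session

There is one attempt and no reset: what is moved stays moved. The work goes in short steps, Python scripts to look and compute and a tool call to move; the robot and the scene stay as the last step left them, time stands still between calls to the robot, and variables do not carry over. Pictures are saved under pics/ and viewed, and the job is handed in when it is done.

Besides the shell and the picture viewer there is one more tool, called after "Emit:" as name(argument=value, ...) on one line, values as JSON. jog_arm: Moves the arm, as the interface text tells. Its arguments: {"type":"object","properties":{"commands":{"type":"string"},"fingers":{"type":"number"},"grip_force":{"type":"number"}},"required":["commands"]}

```bash
ls; mkdir -p pics
python3 - <<'E'
from plant import robot, viewer, order
import cv2,numpy as np
print(robot.sense())
for n in ("scene","top","wrist"):
    m=viewer.camera_model(n);print(n,m)
    p,d=viewer.snapshot(n);cv2.imwrite(f"pics/{n}0.png",p);np.savez(f"pics/{n}0.npz",p=p,d=d,**m)
E
```

```text
pics
{'time_s': 0.0, 'q': array([-1.39816544,  0.33391214,  0.03990393,  1.46624296, -0.01338856,
        1.34327749, -0.05849275]), 'joint_velocities': array([-0.00051307, -0.00052221,  0.0022014 , -0.00044552, -0.00035671,
       -0.00077764, -0.00013757]), 'effort': array([ 1.13522872e-04, -6.56349635e+01,  1.33545175e+00, -4.03813612e+01,
       -5.97142987e-02,  4.48199955e-02,  1.73900057e-04]), 'position': array([0.17447182, 0.62579532, 0.29137266]), 'tool_rot': array([ 7.96407227e-01,  6.04760208e-01, -5.85864863e-04,  5.25411516e-04]), 'force': array([ 0.48600314, -0.69912052,  0.56066137]), 'torque': array([0.06128095, 0.04322185, 0.02955661]), 'opening': 0.08725528128669911}
scene {'fx': 354.3913275877411, 'fy': 354.3913275877411, 'cx': 252.37060880012083, 'cy': 198.81316748780947, 'k1': -0.03309629796260942, 'R': array([[ 0.48127114,  0.87656506,  0.00343459],
       [ 0.63253949, -0.3445729 , -0.69365936],
       [-0.60685409,  0.33601074, -0.72029501]]), 't': array([-0.2074604 , -0.32259091,  1.46326032])}
top {'fx': 432.706458815344, 'fy': 432.706458815344, 'cx': 248.47746996001842, 'cy': 187.9905818666403, 'k1': -0.15323562159124685, 'R': array([[ 0.02997804, -0.99904885,  0.03166552],
       [-0.99662144, -0.0322987 , -0.07551491],
       [ 0.07646584, -0.02929475, -0.99664176]]), 't': array([-0.11467047,  0.55630689,  1.28471185])}
wrist {'fx': 301.6732792921938, 'fy': 301.6732792921938, 'cx': 259.6719374491827, 'cy': 186.85939943679392, 'k1': -0.00815392179371614, 'R': array([[ 0.26952864,  0.96299137, -0.00138756],
       [ 0.92576415, -0.25871193,  0.27573333],
       [ 0.26516984, -0.07560259, -0.96123317]]), 't': array([-0.64966771, -0.03355879,  0.39133462])}
```

View pics/scene0.png

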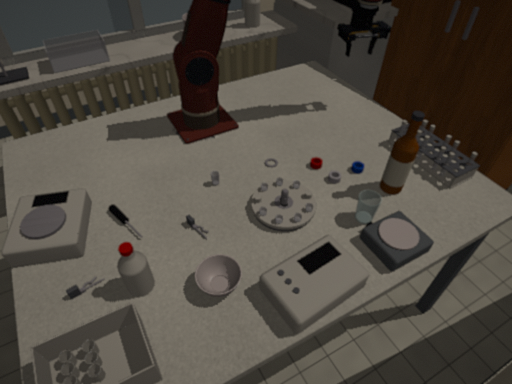

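View pics/top0.png

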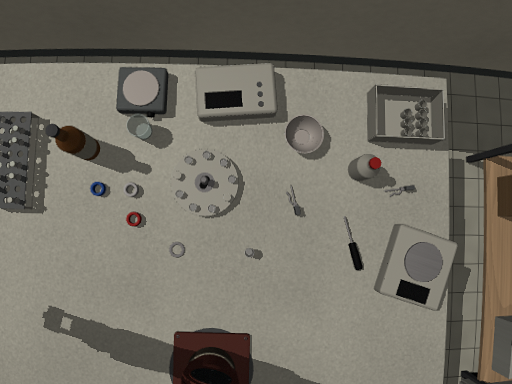

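View pics/wrist0.png

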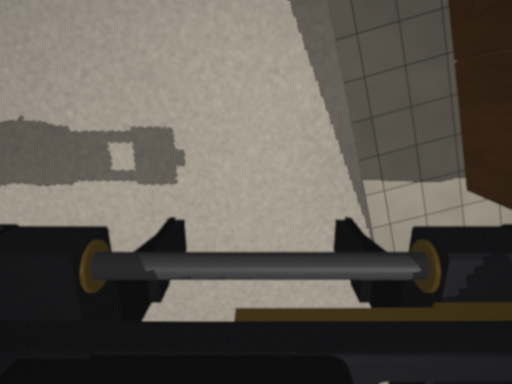

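```bash
cat > h.py <<'E'
import cv2,numpy as np
def undist(m,uv):
    uv=np.atleast_2d(np.asarray(uv,float))
    K=np.array([[m['fx'],0,m['cx']],[0,m['fy'],m['cy']],[0,0,1]],float)
    return cv2.undistortPoints(uv[:,None],K,np.array([float(m['k1']),0,0,0]),None,None).reshape(-1,2)
def plane(m,uv,z):
    s=undist(m,uv); d=np.c_[s,np.ones(len(s))]@m['R']; c=-m['R'].T@m['t']
    return c+d*((z-c[2])/d[:,2])[:,None]
def pts(m,uv,dep):
    s=undist(m,uv); return (np.c_[s,np.ones(len(s))]*np.asarray(dep)[:,None]-m['t'])@m['R']
def cloud(m,d,box=None):
    """all pixels -> world, shape HxWx3"""
    H,W=d.shape; u,v=np.meshgrid(np.arange(W),np.arange(H))
    return pts(m,np.c_[u.ravel(),v.ravel()],d.ravel()).reshape(H,W,3)
def proj(m,X):
    K=np.array([[m['fx'],0,m['cx']],[0,m['fy'],m['cy']],[0,0,1]],float)
    return cv2.projectPoints(np.atleast_2d(X).astype(float),cv2.Rodrigues(m['R'])[0],m['t'],K,np.array([float(m['k1']),0,0,0]))[0].reshape(-1,2)
def load(f):
    z=np.load(f); return dict(z)
def snap(n,tag):
    from plant import robot,viewer
    m=viewer.camera_model(n); p,d=viewer.snapshot(n)
    cv2.imwrite(f"pics/{n}{tag}.png",p); m=dict(m);np.savez(f"pics/{n}{tag}.npz",p=p,d=d,**m); m['p']=p;m['d']=d
    return m
def crop(m,u,v,w,h,s,name):
    c=m['p'][v:v+h,u:u+w]; c=cv2.resize(c,None,fx=s,fy=s,interpolation=cv2.INTER_CUBIC); cv2.imwrite(f"pics/{name}.png",c)
E
python3 - <<'E'
from h import *
m=load('pics/top0.npz')
for n,uv in dict(collar=(132,190),blue=(98,188),red=(134,219),washer=(177,250),clip1=(298,210),clip2=(405,189),spin=(205,181),cup=(249,253),bottle=(65,134),wash=(372,163)).items():
    print(n,plane(m,[uv],0.02)[0], pts(m,[uv],[m['d'][uv[1],uv[0]]])[0])
crop(m,70,140,240,130,3,'c1')
m2=load('pics/scene0.npz')
crop(m2,170,140,200,120,4,'c2')
E
```

```text
collar [0.54225711 0.25608039 0.02      ] [0.54328276 0.25999087 0.00378853]
blue [0.54491238 0.36213461 0.02      ] [ 0.54633378  0.36915284 -0.00176736]
red [0.45467411 0.24581032 0.02      ] [0.45460916 0.24980584 0.0028778 ]
washer [0.36624777 0.11165562 0.02      ] [0.36503799 0.11386597 0.00307988]
clip1 [ 0.49774029 -0.24966119  0.02      ] [ 0.49725565 -0.24723614  0.03660802]
clip2 [ 0.57253936 -0.58724436  0.02      ] [ 0.57314476 -0.59007688  0.0129974 ]
spin [0.57678062 0.03490751 0.02      ] [0.57152656 0.03069781 0.07857346]
cup [ 0.36406795 -0.10479292  0.02      ] [ 3.62620728e-01 -1.05487064e-01  2.20665707e-04]
bottle [0.70992006 0.4793205  0.02      ] [0.66882777 0.3909472  0.2344222 ]
wash [ 0.65024428 -0.47938534  0.02      ] [ 0.62867214 -0.43180528  0.16780529]
```

View pics/c1.png

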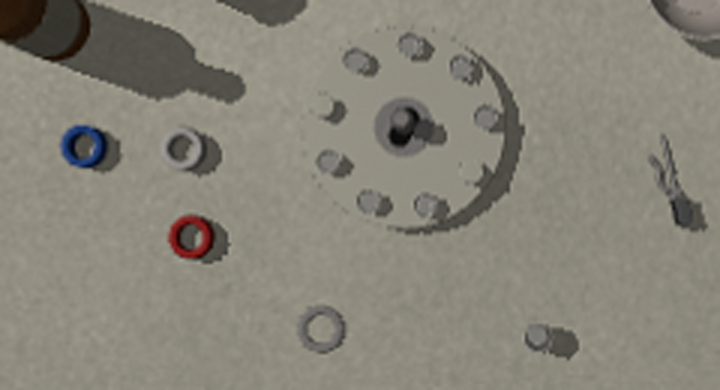

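View pics/c2.png

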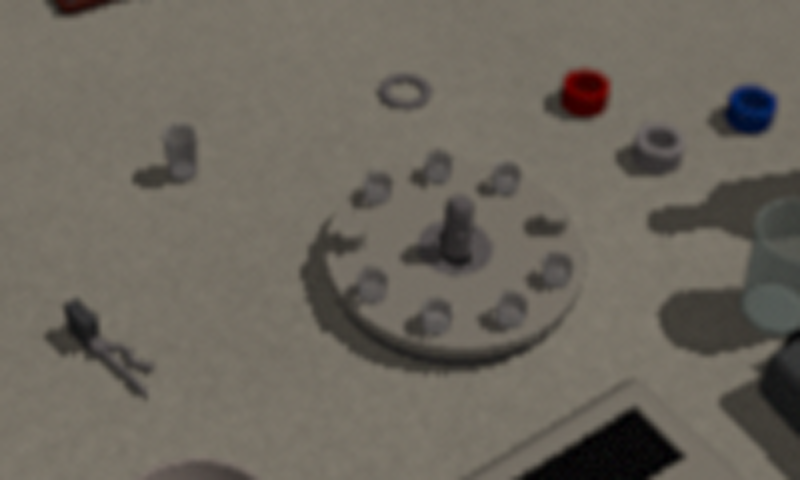

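```bash
cat >> h.py <<'E'
from scipy.spatial.transform import Rotation as Rn
def to(target,yaw,rows=None,cmd=None):
    """tool shift for world target (TCP), tool x at yaw deg in world, pointing down"""
    from plant import robot
    s=robot.sense(); R=Rn.from_quat(s['tool_rot']); p=s['position']
    if cmd is not None: p,R=cmd
    c,n=np.cos(np.radians(yaw)),np.sin(np.radians(yaw))
    T=Rn.from_matrix(np.array([[c,n,0],[n,-c,0],[0,0,-1]]))
    d=R.inv().apply(np.asarray(target)-p)*100; w=np.degrees((R.inv()*T).as_rotvec())
    print('shift cm',np.round(d,2),'turn',np.round(w,2),'pos',np.round(p,4),'rows>=',np.ceil(max(np.linalg.norm(d)/4.17,np.linalg.norm(w)/7.16)))
E
python3 - <<'E'
from h import *
from plant import robot
m=load('pics/wrist0.npz'); c=-m['R'].T@m['t']; s=robot.sense();R=Rn.from_quat(s['tool_rot'])
print('cam in tool',R.inv().apply(c-s['position']),'axes in tool', R.inv().apply(m['R']))
to([0.543,0.258,0.25],90)
# refine collar by depth
t=load('pics/top0.npz'); C=cloud(t,t['d']); 
for n,(u,v,r) in dict(collar=(132,190,12),spin=(205,181,9)).items():
    P=C[v-r:v+r,u-r:u+r].reshape(-1,3); q=P[(P[:,2]>(.016 if n=='collar' else .05))]; print(n,len(q),q.mean(0),q.min(0),q.max(0))
E
```

```text
cam in tool [ 0.00043969 -0.07493946 -0.09296458] axes in tool [[ 9.99999418e-01  1.07060160e-03  1.37004750e-04]
 [-9.91370537e-04  9.61264945e-01 -2.75624240e-01]
 [-4.26781616e-04  2.75623944e-01  9.61265447e-01]]
shift cm [-25.54  45.38   4.19] turn [ -0.     0.07 -15.57] pos [0.1744 0.6259 0.2916] rows>= 13.0
collar 103 [0.54134825 0.2485346  0.07404572] [ 0.4596284  -0.05895811  0.01762102] [0.56347656 0.28043092 1.32603804]
spin 49 [0.57280002 0.03293187 0.10439099] [ 0.4596284  -0.05895811  0.05428681] [0.58593163 0.04547553 1.32603804]
```

Emit:
jog_arm(commands="-25.5 45.4 4.2 0 0 -15.6;-25.5 45.4 4.2 0 0 -15.6;-25.5 45.4 4.2 0 0 -15.6;-25.5 45.4 4.2 0 0 -15.6;-25.5 45.4 4.2 0 0 -15.6;-25.5 45.4 4.2 0 0 -15.6;-25.5 45.4 4.2 0 0 -15.6;-25.5 45.4 4.2 0 0 -15.6;-25.5 45.4 4.2 0 0 -15.6;-25.5 45.4 4.2 0 0 -15.6", fingers=1)

```text
time_s: 0.98
position: [0.4697, 0.3312, 0.2586]
tool_rot: [0.707, 0.707, 0.0, -0.0]
force: [0.3, 0.9, -0.2]
opening: 0.0873
```

Run:
```python
from h import *
to([0.543,0.258,0.25],90)
```

```text
shift cm [-7.32  7.32  0.86] turn [ 0.   -0.01  0.03] pos [0.4697 0.3312 0.2586] rows>= 3.0
```

Emit:
jog_arm(commands="-7.3 7.3 0.9 0 0 0;-7.3 7.3 0.9 0 0 0;-7.3 7.3 0.9 0 0 0;-7.3 7.3 0.9 0 0 0")

```text
time_s: 1.32
position: [0.5451, 0.2541, 0.2491]
tool_rot: [0.71, 0.704, -0.001, 0.001]
force: [0.1, -0.4, -0.3]
opening: 0.0868
```

Run:
```python
from h import *
from plant import robot
m=snap('wrist','1'); s=robot.sense(); print(s['position'],s['force'],s['joint_velocities'].round(3))
C=cloud(m,m['d']); P=C.reshape(-1,3)
q=P[(P[:,2]>.02)&(P[:,2]<.03)&(abs(P[:,0]-.543)<.035)&(abs(P[:,1]-.258)<.035)]
print(len(q),q.min(0),q.max(0),cv2.minEnclosingCircle(q[:,:2].astype(np.float32)),np.median(q[:,2]))
```

```text
[0.54320587 0.25709968 0.24917406] [-0.6044278   0.31188123  0.07770631] [-0.045 -0.015 -0.057  0.01  -0.014  0.004 -0.027]
800 [0.52128142 0.23984921 0.02003007] [0.56477466 0.28224097 0.02661056] ((0.542941153049469, 0.2607438564300537), 0.02201835811138153) 0.02430011241988752
```

View pics/wrist1.png

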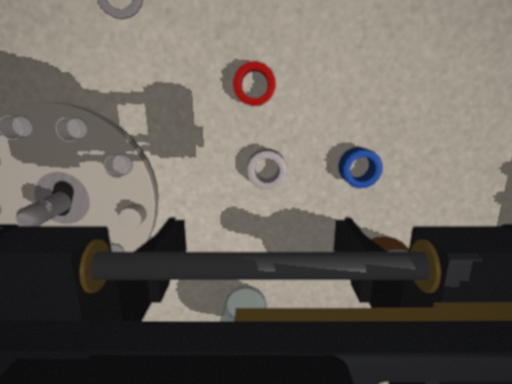

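Run:
```python
from h import *
to([0.543,0.2607,0.072],90)
m=load('pics/wrist1.npz'); crop(m,200,50,200,150,4,'c3')
```

```text
shift cm [ 0.39 -0.02 17.72] turn [-0.02  0.09 -0.27] pos [0.5432 0.2571 0.2492] rows>= 5.0
```

View pics/c3.png

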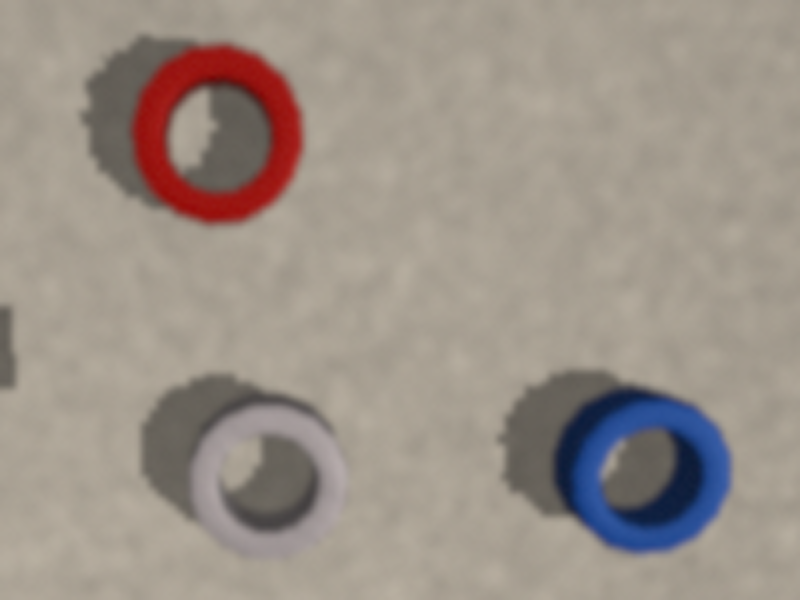

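The view shows three candidates: the grey collar at (266,169), and the red (254,83) and blue (361,168) look-alikes. The washer is at (120,5). I choose the grey one: top at 24 mm and 44 mm across, as described. The clips are at (298,210) and (405,189) in the top view, and the first is nearer the base.

Emit:
jog_arm(commands="0.3 0 6 0 0 0;0.3 0 10 0 0 0;0.3 0 13.5 0 0 0;0.3 0 16 0 0 0;0.3 0 17.2 0 0 0;0.3 0 17.7 0 0 0;0.3 0 17.7 0 0 0")

```text
time_s: 1.95
position: [0.5413, 0.2638, 0.0728]
tool_rot: [0.707, 0.708, -0.0, -0.0]
force: [-0.1, -0.9, 0.5]
opening: 0.087
```

Emit:
jog_arm(commands="0 0 0 0 0 0;0 0 0 0 0 0;0 0 0 0 0 0;0 0 0 0 0 0;0 0 0 0 0 0;0 0 0 0 0 0", fingers=0.3, grip_force=15)

```text
time_s: 2.45
position: [0.5419, 0.2631, 0.0733]
tool_rot: [0.707, 0.707, 0.0, 0.0]
force: [0.4, -0.2, -0.2]
opening: 0.0548
```

Emit:
jog_arm(commands="0 0 0 0 0 0;0 0 0 0 0 0;0 0 0 0 0 0;0 0 0 0 0 0", fingers=0.2, grip_force=20)

```text
time_s: 2.78
position: [0.5418, 0.2629, 0.0729]
tool_rot: [0.707, 0.707, -0.0, 0.0]
force: [-0.7, -1.8, 3.8]
opening: 0.0439
```

Run:
```python
from h import *
from plant import robot
s=robot.sense();print(s['position'],s['opening'],s['force'])
# changer estimate from wrist1: turntable-height points
m=load('pics/wrist1.npz'); P=cloud(m,m['d']).reshape(-1,3)
t=load('pics/top0.npz'); P2=cloud(t,t['d']).reshape(-1,3)
q=P2[(P2[:,2]>.02)&(P2[:,2]<.036)&(np.hypot(P2[:,0]-.575,P2[:,1]-.035)<.12)]
h=cv2.convexHull(q[:,:2].astype(np.float32))
print(cv2.minEnclosingCircle(h),np.median(q[:,2]))
```

```text
[0.54178128 0.26288708 0.07288321] 0.04391311184974932 [-0.65857176 -1.76905302  3.82718487]
((0.5737172365188599, 0.03693963214755058), 0.10220160335302353) 0.027944627806226426
```

Emit:
jog_arm(commands="0 0 -4 0 0 0;-3 1 -8 0 0 0;-7 2 -12 0 0 0;-11 4 -16 0 0 0;-15 6 -20 0 0 0;-19 6 -20 0 0 0;-22.6 6 -20 0 0 0;-22.6 6 -20 0 0 0;-22.6 6 -20 0 0 0;-22.6 6 -20 0 0 0")

```text
time_s: 3.62
position: [0.6022, 0.0333, 0.2735]
tool_rot: [0.709, 0.705, 0.0, 0.001]
force: [0.2, 2.0, -1.4]
opening: 0.0441
```

Run:
```python
from h import *
from plant import robot
s=robot.sense();print(s['position'],s['opening'],s['force'],abs(s['joint_velocities']).max())
m=snap('wrist','2')
P=cloud(m,m['d']).reshape(-1,3)
for z0,z1 in((.055,.07),(.07,.079),(.079,.09)):
  q=P[(P[:,2]>z0)&(P[:,2]<z1)&(np.hypot(P[:,0]-.5737,P[:,1]-.0369)<.03)]
  if len(q): print(z0,len(q),q.min(0),q.max(0),q.mean(0),cv2.minEnclosingCircle(q[:,:2].astype(np.float32)))
q=P[(P[:,2]>.023)&(P[:,2]<.033)&(np.hypot(P[:,0]-.5737,P[:,1]-.0369)<.11)]
print(cv2.minEnclosingCircle(q[:,:2].astype(np.float32)),np.median(q[:,2]),q.min(0),q.max(0))
```

```text
[0.60224613 0.03332288 0.27354374] 0.04409961126350178 [ 0.20433874  1.97223543 -1.41827422] 0.0647646890555058
0.055 35 [0.56356385 0.02488988 0.05549556] [0.56978922 0.04420823 0.06978812] [0.56541702 0.03405441 0.06130809] ((0.5694059133529663, 0.0345490537583828), 0.009766776114702225)
0.07 50 [0.56363871 0.02420476 0.07021494] [0.5852816 0.0444867 0.078992 ] [0.56987867 0.03460252 0.07658612] ((0.5745798945426941, 0.034331269562244415), 0.011097658425569534)
0.079 376 [0.56379503 0.02432858 0.07904066] [0.58509462 0.04449009 0.0853405 ] [0.57405675 0.03432869 0.08229452] ((0.5743817090988159, 0.03446178883314133), 0.010893919505178928)
((0.5711678266525269, 0.03582566976547241), 0.10201025754213333) 0.028646177988278804 [ 0.47056517 -0.06607666  0.02513332] [0.66437541 0.13745071 0.03299493]
```

View pics/wrist2.png

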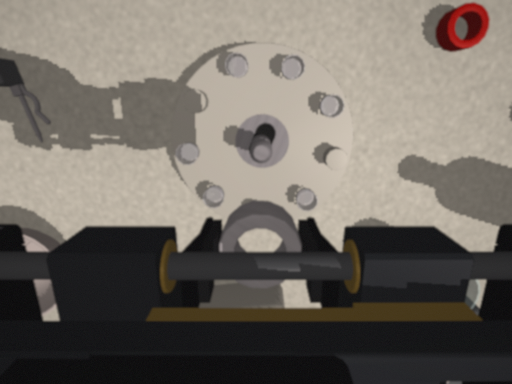

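Run:
```python
from h import *
m=load('pics/wrist2.npz'); crop(m,225,100,80,70,9,'c4')
m=load('pics/scene0.npz'); crop(m,255,170,60,50,12,'c5')
```

```text
(no output)
```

View pics/c4.png

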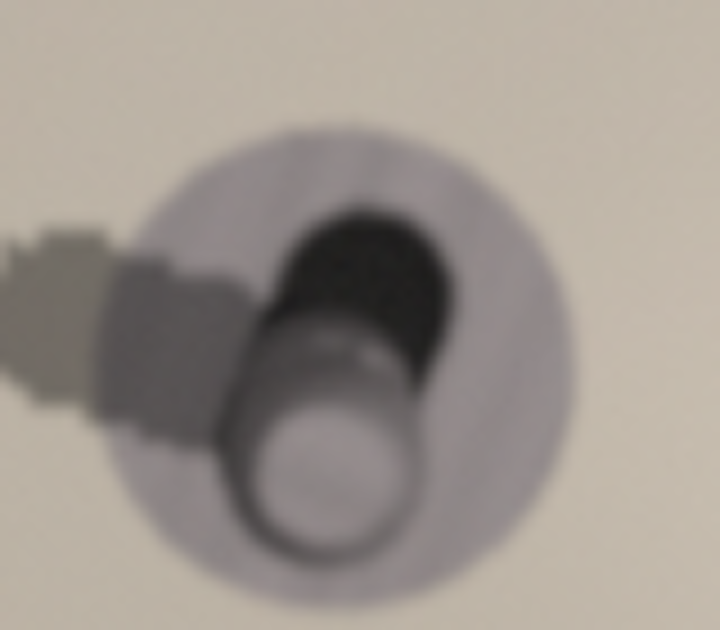

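View pics/c5.png

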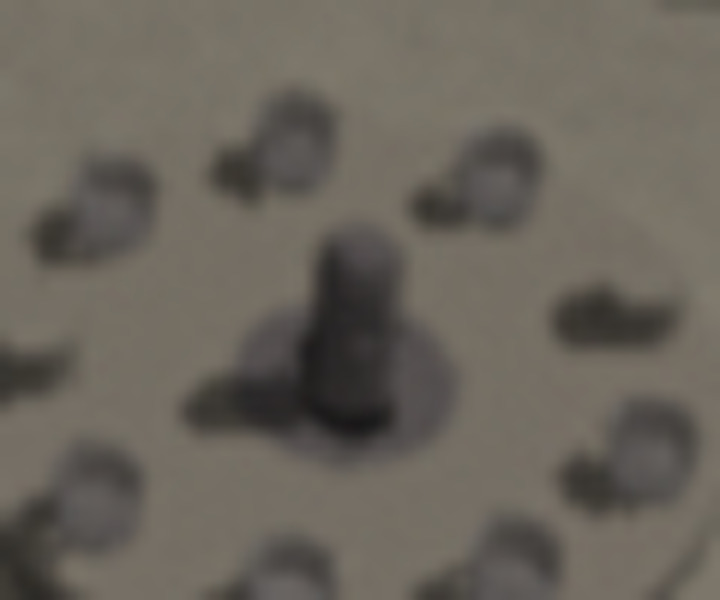

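Run:
```python
from h import *
m=load('pics/wrist2.npz'); C=cloud(m,m['d']); P=C.reshape(-1,3)
s=np.array([0.60224613,0.03332288,0.27354374])
q=P[(P[:,2]>.215)&(P[:,2]<.235)&(np.hypot(P[:,0]-s[0],P[:,1]-s[1])<.03)]
print(len(q),q.min(0),q.max(0),np.percentile(q[:,2],[10,50,90]))
r=q[abs(q[:,2]-np.median(q[:,2]))<.0025][:,:2]
# fit ring: outer extents near side (min x) and y-range
for a in np.radians([180,160,200,140,220,120,240]):
    d=np.array([np.cos(a),np.sin(a)]); print(round(np.degrees(a)),(r@d).max())
A=[]
from scipy.optimize import least_squares
dirs=np.radians(np.arange(130,231,10)); sup=np.array([(r@[np.cos(a),np.sin(a)]).max() for a in dirs])
f=lambda p:p[0]*np.cos(dirs)+p[1]*np.sin(dirs)+p[2]-sup
o=least_squares(f,[.6,.033,.022]);print(o.x,abs(o.fun).max(), 'rel tcp',o.x[:2]-s[:2])
o2=least_squares(lambda p:p[0]*np.cos(dirs)+p[1]*np.sin(dirs)+.022-sup,[.6,.033]);print(o2.x,'rel',o2.x-s[:2])
# cups
t=P[(P[:,2]>.040)&(P[:,2]<.05)&(np.hypot(P[:,0]-.573,P[:,1]-.036)<.1)&(np.hypot(P[:,0]-.573,P[:,1]-.036)>.06)]
img=np.zeros((300,300),np.uint8); 
for x,y,_ in t: img[int((x-.45)*1200),int((y+.1)*1200)]=255
img=cv2.dilate(img,np.ones((5,5)))
n,l,st,c=cv2.connectedComponentsWithStats(img)
for i in range(1,n):
    y,x=c[i]/1200; w=np.array([c[i][1]/1200+.45,c[i][0]/1200-.1])-[.5727,.0362]; print(st[i][4],np.hypot(*w),np.degrees(np.arctan2(w[1],w[0])))
```

```text
2934 [0.58155592 0.00515777 0.21501651] [0.62493377 0.06153459 0.23489654] [0.21906279 0.22490096 0.22703955]
180 -0.5815559213340125
160 -0.5339491749550174
200 -0.5566487397498375
140 -0.4137807183707777
220 -0.45656996703707015
120 -0.24272874095015406
240 -0.3004504779578195
[0.6255117  0.03326993 0.04344255] 0.0009819804812972732 rel tcp [ 2.32655696e-02 -5.29482852e-05]
[0.60095176 0.03326993] rel [-1.29436949e-03 -5.29482663e-05]
537 0.08403759689249063 -161.98127951055207
533 0.0832337949115899 158.6233746704553
868 0.0834993174189562 -123.21430194888771
551 0.08213876670600871 119.16315476885693
564 0.08259657811798914 -83.72233229764092
868 0.08044502841944727 79.03238946800911
570 0.08104692417913295 -43.79009792013656
557 0.07955237982649434 37.87631052131724
```

Run:
```python
from h import *
m=load('pics/wrist2.npz'); g=cv2.cvtColor(m['p'],cv2.COLOR_BGR2GRAY)
b=cv2.resize(g[100:170,225:305],None,fx=8,fy=8,interpolation=cv2.INTER_CUBIC)
mask=((b<75)*255).astype(np.uint8); mask[300:]=0
n,l,st,c=cv2.connectedComponentsWithStats(mask); i=1+np.argmax(st[1:,4]); print(st[i],c[i])
cn=max(cv2.findContours((l==i).astype(np.uint8),0,cv2.CHAIN_APPROX_NONE)[0],key=len).reshape(-1,2)
uv=(cn+.5)/8-.5+[225,100]; W=plane(m,uv,.028)
# disc
d=pts(m,[[0,0]],[1])
# boundary on right side (max y) by x slice
for x in np.arange(.553,.572,.001):
    k=W[abs(W[:,0]-x)<.0006]
    if len(k): print(round(x,4),k[:,1].min().round(4),k[:,1].max().round(4))
print(W[:,0].min(),W[W[:,0].argmin()])
# disc edge: hue diff
lab=cv2.cvtColor(m['p'],cv2.COLOR_BGR2LAB); print(lab[115:118,262:265].mean((0,1)),lab[105:108,262:265].mean((0,1)),lab[150,280])
```

```text
[  218   189   183   111 14855] [319.19239313 252.0874453 ]
0.553 0.0344 0.0452
0.554 0.033 0.0466
0.555 0.0319 0.0475
0.556 0.0309 0.0482
0.557 0.0304 0.0488
0.558 0.0298 0.0493
0.559 0.0294 0.0496
0.56 0.0291 0.0499
0.561 0.0287 0.05
0.562 0.0281 0.0502
0.563 0.0269 0.0502
0.564 0.0257 0.0501
0.565 0.0253 0.0499
0.566 0.025 0.0497
0.567 0.0249 0.0494
0.551957913482352 [0.55195791 0.03828403 0.028     ]
[148.66666667 131.         129.33333333] [187.55555556 129.         136.        ] [148 131 128]
```

Run:
```python
from h import *
from plant import robot
s=robot.sense();print(s['position'],s['force'])
to([0.5732,0.0345,0.165],90)
```

```text
[0.6018354  0.03605261 0.27269361] [-1.38247541  1.2833677  -1.5604542 ]
shift cm [-0.16 -2.86 10.77] turn [ 0.   -0.01 -0.11] pos [0.6018 0.0361 0.2727] rows>= 3.0
```

Emit:
jog_arm(commands="-0.1 -1.4 3 0 0 0;-0.1 -2.8 6 0 0 0;-0.1 -2.8 9 0 0 0;-0.1 -2.8 10.7 0 0 0;-0.1 -2.8 10.7 0 0 0;-0.1 -2.8 10.7 0 0 0;-0.1 -2.8 10.7 0 0 0")

```text
time_s: 4.25
position: [0.5745, 0.037, 0.1668]
tool_rot: [0.707, 0.708, 0.0, 0.0]
force: [-0.1, -1.0, -0.7]
opening: 0.0438
```

Run:
```python
from h import *
from plant import robot
m=snap('wrist','3');s=robot.sense();print(s['position'],s['force'])
to([0.5732,0.0345,0.165],90)
```

```text
[0.57472835 0.03676172 0.16720039] [ 0.35669034  0.68404771 -0.55551284]
shift cm [-0.23 -0.15  0.22] turn [ 0.11 -0.03  0.08] pos [0.5747 0.0368 0.1672] rows>= 1.0
```

View pics/wrist3.png

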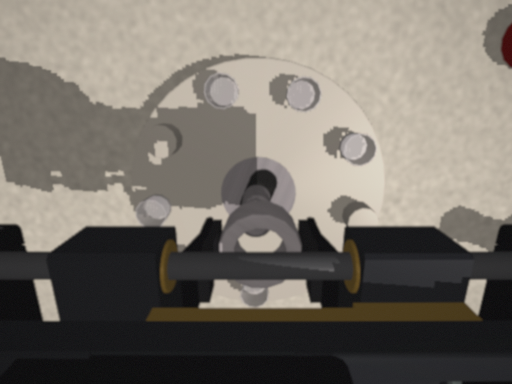

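Emit:
jog_arm(commands="-0.2 -0.15 0.2 0 0 0;-0.2 -0.15 0.4 0 0 0;-0.2 -0.15 0.8 0 0 0;-0.2 -0.15 1.2 0 0 0;-0.2 -0.15 1.5 0 0 0;-0.2 -0.15 1.5 0 0 0")

```text
time_s: 4.8
position: [0.5719, 0.034, 0.1499]
tool_rot: [0.707, 0.707, -0.001, -0.0]
force: [-0.1, -0.2, -1.1]
opening: 0.0439
```

Emit:
jog_arm(commands="0 0.1 0.4 0 0 0;0 0.1 0.8 0 0 0;0 0.1 1.2 0 0 0;0 0.1 1.6 0 0 0")

```text
time_s: 5.13
position: [0.5733, 0.034, 0.1342]
tool_rot: [0.707, 0.707, -0.0, -0.0]
force: [0.3, -0.1, -0.8]
opening: 0.0439
```

Emit:
jog_arm(commands="0 0 0.4 0 0 0;0 0 0.8 0 0 0;0 0 1.2 0 0 0;0 0 1.6 0 0 0;0 0 2.0 0 0 0")

```text
time_s: 5.55
position: [0.5733, 0.034, 0.1144]
tool_rot: [0.707, 0.707, -0.0, -0.0]
force: [-0.7, 0.0, -1.1]
opening: 0.0437
```

Emit:
jog_arm(commands="0 0 0.3 0 0 0;0 0 0.6 0 0 0;0 0 0.9 0 0 0;0 0 1.1 0 0 0;0 0 1.2 0 0 0;0 0 1.2 0 0 0")

```text
time_s: 6.05
position: [0.5732, 0.034, 0.1025]
tool_rot: [0.707, 0.707, -0.0, -0.0]
force: [-1.1, -0.7, -1.7]
opening: 0.0438
```

Emit:
jog_arm(commands="0 0 0.1 0 0 0;0 0 0.1 0 0 0;0 0 0.1 0 0 0;0 0 0.1 0 0 0;0 0 0.1 0 0 0", fingers=0.65)

```text
time_s: 6.47
position: [0.5735, 0.0341, 0.102]
tool_rot: [0.707, 0.707, 0.0, 0.0]
force: [0.3, -0.6, -0.2]
opening: 0.056
```

Emit:
jog_arm(commands="0 0 -1 0 0 0;0 0 -3 0 0 0;0 0 -6 0 0 0;0 1 -10 0 0 0;0 3 -14 0 0 0;0 3 -16 0 0 0;0 3 -16 0 0 0;0 3 -16 0 0 0")

```text
time_s: 7.13
position: [0.604, 0.0339, 0.2639]
tool_rot: [0.707, 0.707, 0.001, 0.001]
force: [0.0, -0.1, -0.4]
opening: 0.0567
```

Run:
```python
from h import *
from plant import robot
m=snap('wrist','4');s=robot.sense();print(s['position'],s['force'])
P=cloud(m,m['d']).reshape(-1,3)
c=(.5744,.0345)
for z0,z1,r in((.079,.09,.03),(.046,.056,.035)):
  q=P[(P[:,2]>z0)&(P[:,2]<z1)&(np.hypot(P[:,0]-c[0],P[:,1]-c[1])<r)]
  if len(q): print(z0,len(q),q.min(0),q.max(0),np.median(q[:,2]),cv2.minEnclosingCircle(q[:,:2].astype(np.float32)))
crop(m,200,80,130,110,6,'c6')
```

```text
[0.60318301 0.03396419 0.2622084 ] [ 0.27057508 -0.0644726  -0.00949453]
0.079 401 [0.56378991 0.02436347 0.07900364] [0.58521945 0.04478043 0.08515874] 0.0827439835133196 ((0.5745307207107544, 0.03430015593767166), 0.010929442010819912)
0.046 857 [0.55332023 0.01327151 0.04637446] [0.59657924 0.0549465  0.05572275] 0.05240299155090192 ((0.5747256875038147, 0.03430996090173721), 0.0219558198004961)
```

View pics/c6.png

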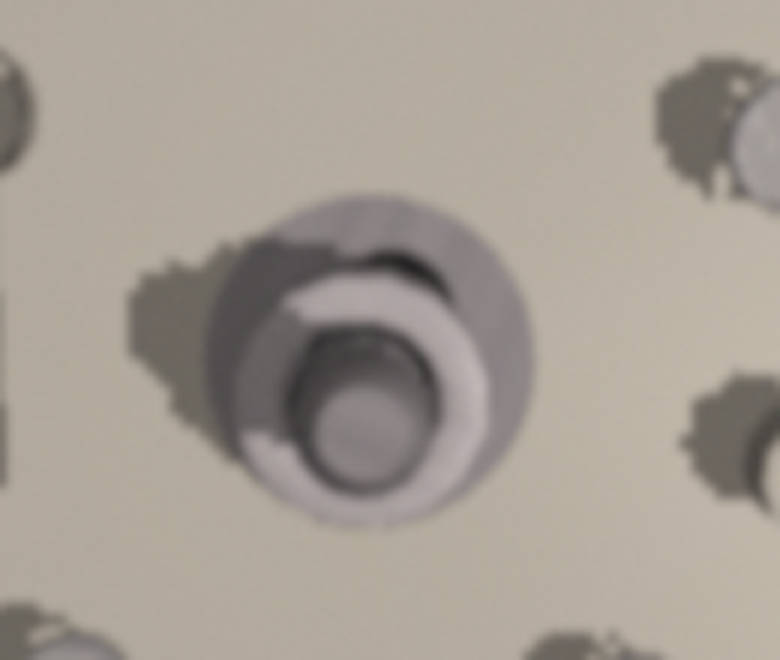

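Run:
```python
from h import *
to([0.51,-0.245,0.24],110)
```

```text
shift cm [-27.89  -9.33   2.21] turn [ 3.000e-02 -1.000e-02 -1.998e+01] pos [0.6032 0.034  0.2622] rows>= 8.0
```

Emit:
jog_arm(commands="-27.9 -9.3 2.2 0 0 -20;-27.9 -9.3 2.2 0 0 -20;-27.9 -9.3 2.2 0 0 -20;-27.9 -9.3 2.2 0 0 -20;-27.9 -9.3 2.2 0 0 -20;-27.9 -9.3 2.2 0 0 -20;-27.9 -9.3 2.2 0 0 -20;-27.9 -9.3 2.2 0 0 -20;-27.9 -9.3 2.2 0 0 -20;-27.9 -9.3 2.2 0 0 -20")

```text
time_s: 8.02
position: [0.5097, -0.2447, 0.2387]
tool_rot: [0.574, 0.819, -0.0, -0.001]
force: [1.0, 0.8, 0.5]
opening: 0.0565
```

Run:
```python
from h import *
from plant import robot
m=snap('wrist','5');s=robot.sense();print(s['position'],s['force'])
C=cloud(m,m['d']);P=C.reshape(-1,3)
q=P[(P[:,2]>.026)&(P[:,2]<.04)&(np.hypot(P[:,0]-.5,P[:,1]+.247)<.04)]
r=cv2.minAreaRect((q[:,:2]*1000).astype(np.float32)); print(len(q),r,np.median(q[:,2]))
crop(m,190,90,140,120,5,'c7')
```

```text
[ 0.51036786 -0.24369853  0.2389034 ] [0.79770998 0.32571121 0.34924607]
379 ((495.74908447265625, -247.1243896484375), (28.181285858154297, 13.982951164245605), 13.9783935546875) 0.032361079073287856
```

View pics/wrist5.png

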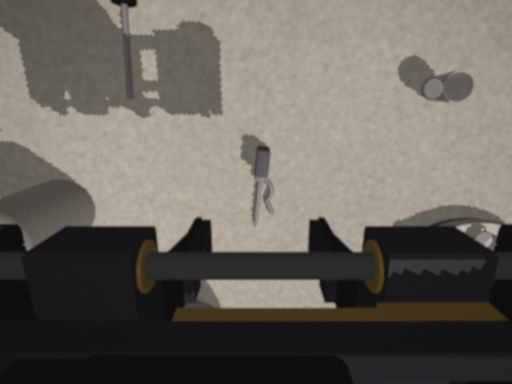

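View pics/c7.png

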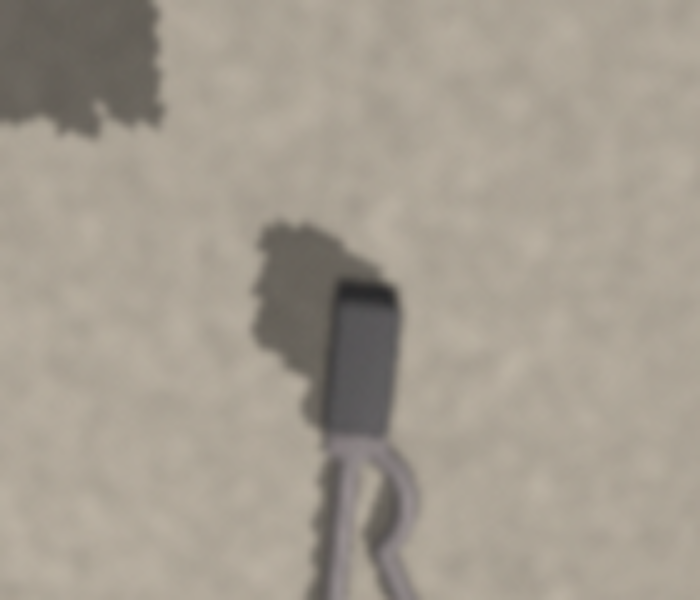

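Run:
```python
from h import *
to([0.4957,-0.2471,0.072],104)
```

```text
shift cm [ 0.16 -1.48 16.69] turn [-0.06 -0.08  6.08] pos [ 0.5104 -0.2437  0.2389] rows>= 5.0
```

Emit:
jog_arm(commands="0.16 -1.5 4 0 0 6;0.16 -1.5 8 0 0 6;0.16 -1.5 11 0 0 6;0.16 -1.5 13 0 0 6;0.16 -1.5 13 0 0 6;0.16 -1.5 13 0 0 6")

```text
time_s: 8.57
position: [0.4958, -0.2471, 0.1092]
tool_rot: [0.615, 0.789, -0.0, -0.001]
force: [0.7, 0.3, 0.1]
opening: 0.0566
```

Run:
```python
from h import *
to([0.4957,-0.2471,0.072],104)
```

```text
shift cm [-0.   -0.    3.72] turn [-0.12 -0.08  0.15] pos [ 0.4958 -0.2471  0.1092] rows>= 1.0
```

Emit:
jog_arm(commands="0 0 1.5 0 0 0;0 0 2.8 0 0 0;0 0 3.5 0 0 0;0 0 3.7 0 0 0;0 0 3.7 0 0 0;0 0 3.7 0 0 0")

```text
time_s: 9.07
position: [0.4961, -0.2487, 0.0733]
tool_rot: [0.615, 0.788, 0.0, 0.0]
force: [-0.4, 0.3, 0.4]
opening: 0.0563
```

Emit:
jog_arm(commands="0 0 0 0 0 0;0 0 0 0 0 0;0 0 0 0 0 0;0 0 0 0 0 0;0 0 0 0 0 0;0 0 0 0 0 0;0 0 0 0 0 0;0 0 0 0 0 0;0 0 0 0 0 0;0 0 0 0 0 0", fingers=0.05, grip_force=40)

```text
time_s: 9.9
position: [0.4958, -0.2486, 0.0728]
tool_rot: [0.615, 0.788, -0.0, -0.0]
force: [0.0, -0.5, 0.8]
opening: 0.0137
```

Run:
```python
from h import *
to([0.4724,0.0757,0.19],68)
```

```text
shift cm [ 32.03   5.59 -11.72] turn [-0.    0.   36.03] pos [ 0.4958 -0.2486  0.0728] rows>= 9.0
```

Emit:
jog_arm(commands="0 0 -2 0 0 0;0 0 -6 0 0 0;0 0 -10 0 0 0;0 0 -12 0 0 0")

```text
time_s: 10.23
position: [0.4967, -0.2497, 0.1969]
tool_rot: [0.616, 0.788, 0.001, 0.002]
force: [2.0, -0.4, 0.5]
opening: 0.0135
```

Run:
```python
from h import *
to([0.4724,0.0757,0.19],68)
```

```text
shift cm [32.16  5.5   0.64] turn [ 0.23  0.07 35.98] pos [ 0.4967 -0.2497  0.1969] rows>= 8.0
```

Emit:
jog_arm(commands="32.1 5.5 0.2 0 0 36;32.1 5.5 0.2 0 0 36;32.1 5.5 0.2 0 0 36;32.1 5.5 0.2 0 0 36;32.1 5.5 0.2 0 0 36;32.1 5.5 0.2 0 0 36;32.1 5.5 0.2 0 0 36;32.1 5.5 0.2 0 0 36;32.1 5.5 0.2 0 0 36;32.1 5.5 0.2 0 0 36")

```text
time_s: 11.07
position: [0.4703, 0.0832, 0.1907]
tool_rot: [0.827, 0.563, 0.0, -0.001]
force: [0.1, -0.5, -1.3]
opening: 0.0138
```

Run:
```python
from h import *
from plant import robot
m=snap('wrist','6');s=robot.sense();print(s['position'],s['force'])
m2=snap('scene','6'); crop(m2,225,140,120,90,6,'c8')
snap('top','6')
to([0.4724,0.0757,0.1273],68)
```

```text
[0.47077435 0.07962531 0.19063605] [ 0.08237009  0.04837328 -1.25607763]
shift cm [0.04 0.1  6.33] turn [-0.    0.03  0.06] pos [0.4713 0.0757 0.1906] rows>= 2.0
```

View pics/wrist6.png

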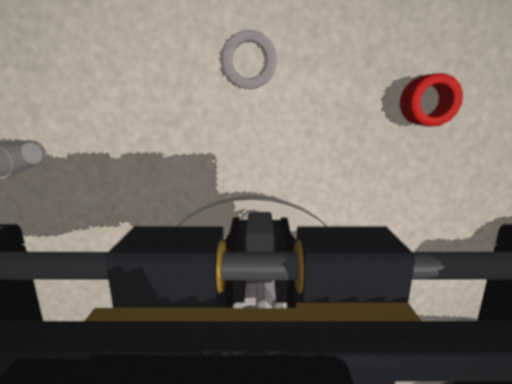

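View pics/c8.png

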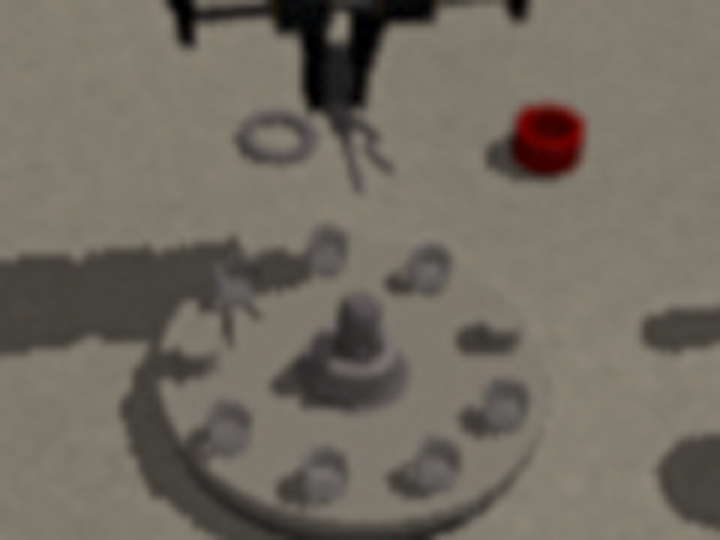

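View pics/top6.png

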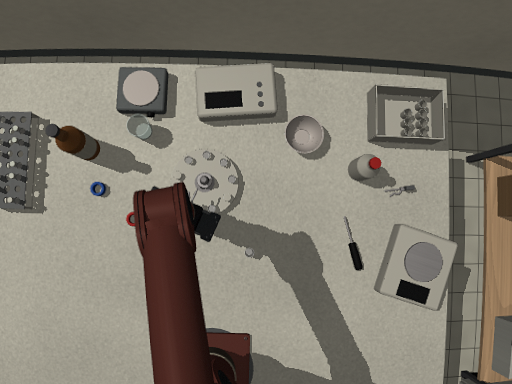

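Run:
```python
from h import *
from plant import robot
m=load('pics/scene6.npz'); print(-m['R'].T@m['t'])
u=np.array([np.cos(np.radians(-22)),np.sin(np.radians(-22)),0])
for p in ([.4713,.0757],[.4708,.0796]):
    X=np.r_[p,.1906-.0673]
    print(proj(m,[X+.079*u]), (proj(m,[X+.079*u])[0]-[225,140])*6)
S=np.array([.5745,.0343,.060]); 
for z in (.06,.083): 
    S[2]=z; print('spindle',z,(proj(m,[S])[0]-[225,140])*6,(proj(m,[S+.011*u])[0]-[225,140])*6, (proj(m,[S+.011*u])[0]-[255,170])*12)
crop(m,270,178,34,34,20,'c9')
print((proj(m,[[.5745,.0343,.06]+.011*u])[0]-[270,178])*20)
```

```text
[ 1.1918817  -0.42097474  0.83092344]
[[284.28472327 172.21340031]] [355.7083396  193.28040186]
[[285.29629035 171.70032349]] [361.77774209 190.20194093]
spindle 0.06 [359.14958785 328.07627455] [363.08380819 343.46122964] [366.16761639 326.92245928]
spindle 0.083 [362.3297493  295.88866629] [366.34958201 311.28360494] [372.69916402 262.56720989]
[310.27936064 384.87076547]
```

View pics/c9.png

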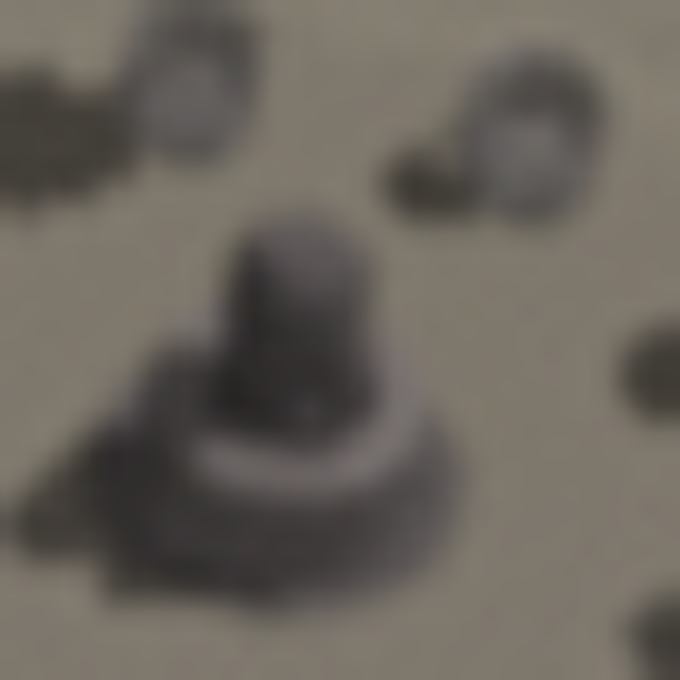

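Emit:
jog_arm(commands="0 0.1 2 0 0 0;0 0.1 4.2 0 0 0;0 0.1 5.8 0 0 0;0 0.1 6.3 0 0 0;0 0.1 6.3 0 0 0;0 0.1 6.3 0 0 0;0 0.1 6.3 0 0 0")

```text
time_s: 11.8
position: [0.4731, 0.0753, 0.1288]
tool_rot: [0.829, 0.559, 0.001, 0.0]
force: [0.7, -0.2, -0.7]
opening: 0.0137
```

```bash
cat >> h.py <<'E'
def st(yaw=-22,S=(.5745,.0343)):
    from plant import robot
    s=robot.sense(); u=np.array([np.cos(np.radians(yaw)),np.sin(np.radians(yaw))]); d=s['position'][:2]-S
    n=np.array([-u[1],u[0]]); R=Rn.from_quat(s['tool_rot']).as_matrix()
    ya=np.degrees(np.arctan2(R[1,1],R[0,1]))
    print('t',s['time_s'],'along(mm)',round(d@u*1000,2),'lat',round(d@n*1000,2),'z',round(s['position'][2]*1000,2),'toolyaw',round(ya,2),'tilt',R[2,:2].round(4),'F along/lat/z',(s['force'][:2]@u).round(2),(s['force'][:2]@n).round(2),s['force'][2].round(2),'open',s['opening'])
E
python3 - <<'E'
from h import *
st()
m=snap('scene','7'); crop(m,225,140,120,90,6,'c10')
E
```

```text
t 11.8 along(mm) -109.43 lat 0.03 z 128.82 toolyaw -22.03 tilt [0.0009 0.0012] F along/lat/z 0.76 0.1 -0.68 open 0.013666966856295686
```

View pics/c10.png

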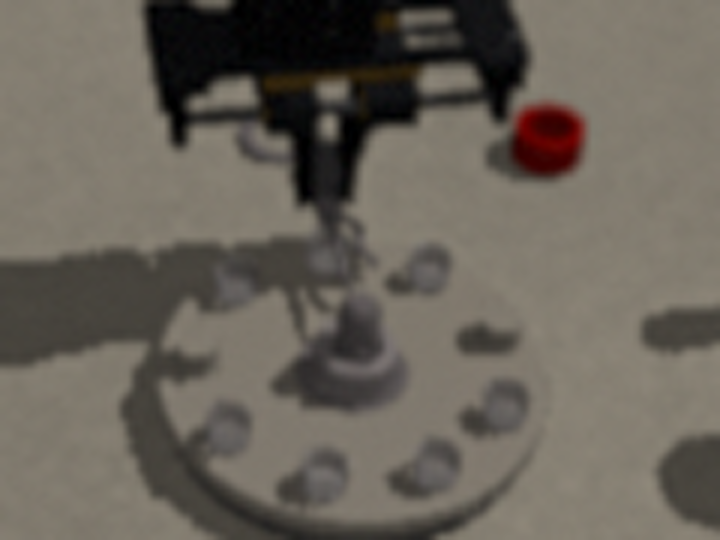

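Emit:
jog_arm(commands="0 0.3 0.1 0 0 0;0 0.6 0.1 0 0 0;0 0.9 0.1 0 0 0;0 1.2 0.1 0 0 0;0 1.4 0.1 0 0 0;0 1.4 0.1 0 0 0")

```text
time_s: 12.35
position: [0.4857, 0.0703, 0.1268]
tool_rot: [0.829, 0.559, 0.0, 0.0]
force: [0.0, -0.0, -1.8]
opening: 0.0134
```

Run:
```python
from h import *
st()
```

```text
t 12.35 along(mm) -95.77 lat 0.1 z 126.8 toolyaw -22.0 tilt [-0.0001  0.0003] F along/lat/z 0.04 0.01 -1.76 open 0.013398908471445824
```

Emit:
jog_arm(commands="0 0.2 -0.05 0 0 0;0 0.4 -0.05 0 0 0;0 0.6 -0.05 0 0 0;0 0.8 -0.05 0 0 0;0 0.9 -0.05 0 0 0")

```text
time_s: 12.77
position: [0.4939, 0.067, 0.1273]
tool_rot: [0.829, 0.559, 0.0, 0.0]
force: [-0.3, -0.1, -0.5]
opening: 0.0131
```

Run:
```python
from h import *
st()
```

```text
t 12.7667 along(mm) -86.97 lat 0.14 z 127.29 toolyaw -21.98 tilt [-0.      0.0002] F along/lat/z -0.24 -0.16 -0.52 open 0.013148575245926176
```

Emit:
jog_arm(commands="0 0.1 0 0 0 0;0 0.2 0 0 0 0;0 0.3 0 0 0 0;0 0.4 0 0 0 0")

```text
time_s: 13.1
position: [0.4974, 0.0656, 0.1273]
tool_rot: [0.829, 0.559, -0.0, -0.0]
force: [0.3, -0.4, -0.5]
opening: 0.0138
```

Run:
```python
from h import *
st()
```

```text
t 13.1 along(mm) -83.24 lat 0.17 z 127.26 toolyaw -21.97 tilt [-0. -0.] F along/lat/z 0.42 -0.31 -0.45 open 0.01383561702295203
```

Emit:
jog_arm(commands="0 0.2 0 0 0 0;0 0.4 0 0 0 0;0 0.6 0 0 0 0;0 0.8 0 0 0 0")

```text
time_s: 13.43
position: [0.505, 0.0625, 0.1273]
tool_rot: [0.829, 0.559, -0.0, 0.0]
force: [-0.1, 0.5, -0.9]
opening: 0.0138
```

Run:
```python
from h import *
st()
```

```text
t 13.4333 along(mm) -75.04 lat 0.15 z 127.28 toolyaw -21.97 tilt [-0.0001  0.0001] F along/lat/z -0.27 0.48 -0.87 open 0.013766227894199838
```

Emit:
jog_arm(commands="0 0.2 0 0 0 0;0 0.4 0 0 0 0;0 0.6 0 0 0 0;0 0.8 0 0 0 0")

```text
time_s: 13.77
position: [0.5123, 0.0596, 0.1272]
tool_rot: [0.829, 0.559, -0.0, 0.0]
force: [-0.4, -0.1, -0.5]
opening: 0.0138
```

Run:
```python
from h import *
st()
m=snap('scene','8'); crop(m,225,140,120,90,6,'c11')
```

```text
t 13.7667 along(mm) -67.09 lat 0.15 z 127.24 toolyaw -21.98 tilt [-0.0001 -0.    ] F along/lat/z -0.34 -0.26 -0.5 open 0.013787486233916998
```

View pics/c11.png

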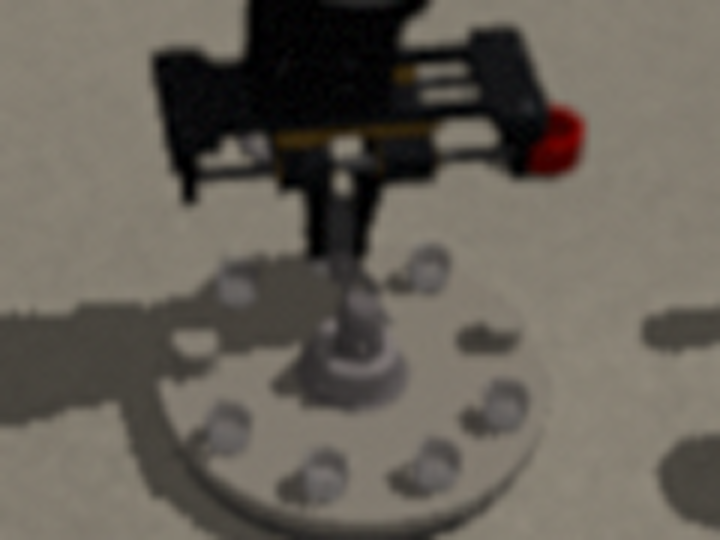

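Emit:
jog_arm(commands="0 0.2 0 0 0 0;0 0.4 0 0 0 0;0 0.6 0 0 0 0;0 0.8 0 0 0 0")

```text
time_s: 14.15
position: [0.5198, 0.0566, 0.1273]
tool_rot: [0.829, 0.559, 0.0, 0.0]
force: [0.1, -0.7, -0.6]
opening: 0.0134
```

Run:
```python
from h import *
st()
```

```text
t 14.15 along(mm) -59.08 lat 0.2 z 127.29 toolyaw -21.97 tilt [0.     0.0001] F along/lat/z 0.37 -0.66 -0.58 open 0.013403739677226132
```

Emit:
jog_arm(commands="0 0.15 0 0 0 0;0 0.3 0 0 0 0;0 0.45 0 0 0 0;0 0.6 0 0 0 0")

```text
time_s: 14.48
position: [0.525, 0.0548, 0.1272]
tool_rot: [0.829, 0.56, -0.0, -0.0]
force: [-1.8, 3.0, -0.4]
opening: 0.0141
```

Run:
```python
from h import *
st()
```

```text
t 14.4833 along(mm) -53.58 lat 0.46 z 127.17 toolyaw -21.95 tilt [ 0.0001 -0.0008] F along/lat/z -2.75 2.12 -0.37 open 0.014068380515408208
```

Emit:
jog_arm(commands="0 0.1 0 0 0 0;0 0.2 0 0 0 0;0 0.3 0 0 0 0;0 0.4 0 0 0 0")

```text
time_s: 14.82
position: [0.5286, 0.0533, 0.1271]
tool_rot: [0.829, 0.56, -0.0, -0.0]
force: [-1.9, 2.6, -1.2]
opening: 0.0136
```

Run:
```python
from h import *
st()
```

```text
t 14.8167 along(mm) -49.63 lat 0.44 z 127.13 toolyaw -21.95 tilt [ 0.     -0.0007] F along/lat/z -2.71 1.69 -1.22 open 0.013553805001048616
```

Emit:
jog_arm(commands="0 0.1 0 0 0 0;0 0.2 0 0 0 0;0 0.3 0 0 0 0")

```text
time_s: 15.07
position: [0.5315, 0.0521, 0.1272]
tool_rot: [0.829, 0.56, -0.0, -0.0]
force: [-4.3, 5.2, 0.0]
opening: 0.0137
```

Run:
```python
from h import *
st()
```

```text
t 15.0667 along(mm) -46.58 lat 0.39 z 127.16 toolyaw -21.95 tilt [ 0.     -0.0007] F along/lat/z -5.89 3.2 0.05 open 0.01372706886481697
```

Emit:
jog_arm(commands="0 0.07 0 0 0 0;0 0.14 0 0 0 0;0 0.2 0 0 0 0")

```text
time_s: 15.32
position: [0.5329, 0.0516, 0.127]
tool_rot: [0.829, 0.56, -0.001, -0.001]
force: [-4.5, 5.2, -0.7]
opening: 0.014
```

Run:
```python
from h import *
st()
```

```text
t 15.3167 along(mm) -45.1 lat 0.49 z 126.97 toolyaw -21.94 tilt [-0.0002 -0.0017] F along/lat/z -6.11 3.18 -0.72 open 0.013994167316326939
```

Emit:
jog_arm(commands="0 0.07 0 0 0 0;0 0.14 0 0 0 0;0 0.2 0 0 0 0")

```text
time_s: 15.57
position: [0.535, 0.0509, 0.1271]
tool_rot: [0.829, 0.56, -0.0, -0.0]
force: [-2.4, 4.1, -3.0]
opening: 0.0139
```

Run:
```python
from h import *
st()
m=snap('scene','9'); crop(m,255,160,60,60,10,'c12')
```

```text
t 15.5667 along(mm) -42.82 lat 0.61 z 127.06 toolyaw -21.94 tilt [ 0.0002 -0.001 ] F along/lat/z -3.77 2.88 -2.96 open 0.013884406615527131
```

View pics/c12.png

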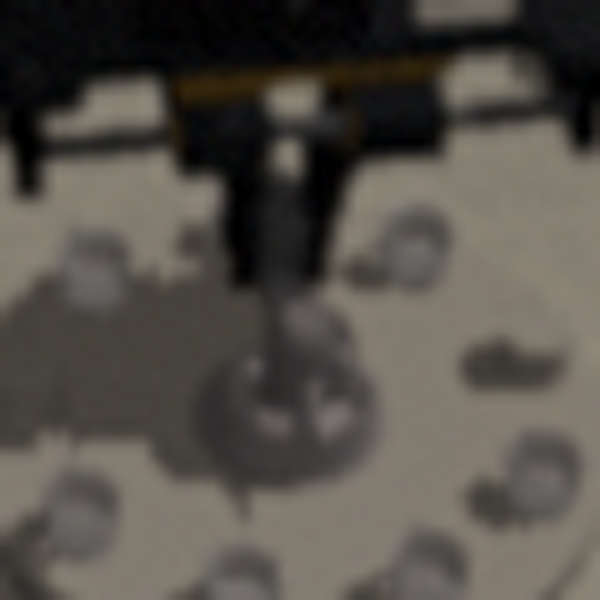

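Emit:
jog_arm(commands="0 0.07 0 0 0 0;0 0.14 0 0 0 0;0 0.2 0 0 0 0")

```text
time_s: 15.87
position: [0.537, 0.0501, 0.1272]
tool_rot: [0.829, 0.56, -0.0, -0.0]
force: [-3.0, 5.5, -0.3]
opening: 0.0139
```

Run:
```python
from h import *
st()
```

```text
t 15.8667 along(mm) -40.71 lat 0.58 z 127.15 toolyaw -21.94 tilt [ 0.0002 -0.0008] F along/lat/z -4.82 3.99 -0.27 open 0.01386600536321186
```

Emit:
jog_arm(commands="0 0.07 0 0 0 0;0 0.14 0 0 0 0;0 0.2 0 0 0 0")

```text
time_s: 16.12
position: [0.5388, 0.0494, 0.1271]
tool_rot: [0.829, 0.56, -0.0, -0.0]
force: [-3.1, 5.3, -2.1]
opening: 0.014
```

Run:
```python
from h import *
st()
```

```text
t 16.1167 along(mm) -38.79 lat 0.64 z 127.13 toolyaw -21.94 tilt [ 0.0002 -0.001 ] F along/lat/z -4.84 3.79 -2.11 open 0.01403256411873233
```

Emit:
jog_arm(commands="0 0.07 0 0 0 0;0 0.14 0 0 0 0;0 0.2 0 0 0 0")

```text
time_s: 16.37
position: [0.541, 0.0486, 0.1273]
tool_rot: [0.829, 0.56, 0.0, -0.0]
force: [-0.7, 4.2, -1.3]
opening: 0.0138
```

Run:
```python
from h import *
st()
```

```text
t 16.3667 along(mm) -36.42 lat 0.66 z 127.29 toolyaw -21.94 tilt [ 0.0004 -0.0002] F along/lat/z -2.21 3.61 -1.29 open 0.013769152355898104
```

Emit:
jog_arm(commands="0 0.06 0 0 0 0;0 0.12 0 0 0 0;0 0.15 0 0 0 0")

```text
time_s: 16.62
position: [0.543, 0.0476, 0.1276]
tool_rot: [0.829, 0.559, 0.001, 0.0]
force: [1.7, 3.7, -1.2]
opening: 0.0139
```

Run:
```python
from h import *
st()
m=snap('scene','10'); crop(m,255,160,60,60,10,'c13')
C=cloud(m,m['d']);P=C.reshape(-1,3)
q=P[(P[:,2]>.078)&(P[:,2]<.088)&(np.hypot(P[:,0]-.578,P[:,1]-.033)<.025)]
print(len(q),q.min(0),q.max(0),q.mean(0))
for t in('6','9'):
    m=load(f'pics/scene{t}.npz');P=cloud(m,m['d']).reshape(-1,3)
    q=P[(P[:,2]>.078)&(P[:,2]<.088)&(np.hypot(P[:,0]-.578,P[:,1]-.033)<.025)]
    print(t,len(q),q.min(0),q.max(0),q.mean(0))
```

```text
t 16.6167 along(mm) -34.18 lat 0.54 z 127.59 toolyaw -21.97 tilt [0.0007 0.0014] F along/lat/z 0.21 4.03 -1.24 open 0.013904054610863368
33 [0.55316755 0.0183098  0.078128  ] [0.58933365 0.0412492  0.08641158] [0.57761623 0.02994968 0.08174112]
6 27 [0.56586242 0.02346625 0.07858495] [0.58603182 0.04001326 0.08366771] [0.57581498 0.03131123 0.08110316]
9 28 [0.57223949 0.01876203 0.07853769] [0.59088705 0.03946077 0.08496404] [0.58216131 0.02856263 0.08135643]
```

View pics/c13.png

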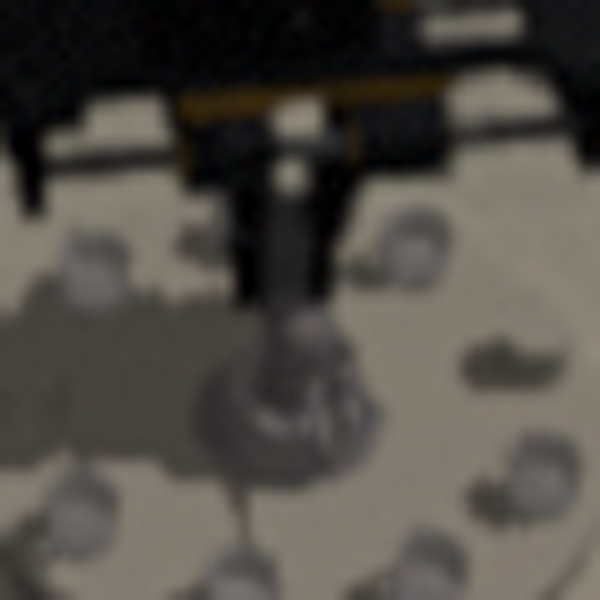

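Emit:
jog_arm(commands="0 0.06 0 0 0 0;0 0.12 0 0 0 0;0 0.18 0 0 0 0;0 0.18 0 0 0 0")

```text
time_s: 17.0
position: [0.5444, 0.0467, 0.1274]
tool_rot: [0.829, 0.559, 0.0, 0.0]
force: [2.5, 2.8, -0.9]
opening: 0.0136
```

Run:
```python
from h import *
st()
```

```text
t 17.0 along(mm) -32.5 lat 0.21 z 127.44 toolyaw -21.98 tilt [0.0002 0.0009] F along/lat/z 1.22 3.53 -0.91 open 0.013640037567515221
```

Emit:
jog_arm(commands="0 0.05 0 0 0 0;0 0.1 0 0 0 0;0 0.1 0 0 0 0")

```text
time_s: 17.25
position: [0.545, 0.0462, 0.1272]
tool_rot: [0.829, 0.559, -0.0, 0.0]
force: [2.6, 3.8, -2.2]
opening: 0.0138
```

Run:
```python
from h import *
st()
```

```text
t 17.25 along(mm) -31.82 lat -0.01 z 127.24 toolyaw -21.99 tilt [-0.0003  0.0001] F along/lat/z 1.05 4.47 -2.21 open 0.013754338828951508
```

Emit:
jog_arm(commands="0 0.05 0 0 0 0;0 0.1 0 0 0 0;0 0.1 0 0 0 0")

```text
time_s: 17.5
position: [0.5457, 0.0456, 0.1271]
tool_rot: [0.829, 0.559, -0.0, 0.0]
force: [0.5, 1.8, -1.0]
opening: 0.0138
```

Run:
```python
from h import *
st()
```

```text
t 17.5 along(mm) -30.95 lat -0.28 z 127.14 toolyaw -22.0 tilt [-0.0006 -0.0003] F along/lat/z -0.2 1.81 -1.02 open 0.01383649247615374
```

Emit:
jog_arm(commands="0 0.05 0 0 0 0;0 0.1 0 0 0 0;0 0.1 0 0 0 0")

```text
time_s: 17.75
position: [0.5465, 0.0451, 0.1271]
tool_rot: [0.829, 0.559, -0.0, 0.0]
force: [-0.5, -0.2, -1.0]
opening: 0.0141
```

Run:
```python
from h import *
st()
```

```text
t 17.75 along(mm) -30.0 lat -0.47 z 127.08 toolyaw -22.01 tilt [-0.0009 -0.0005] F along/lat/z -0.35 -0.36 -0.99 open 0.014134656581580406
```

Emit:
jog_arm(commands="0 0.05 0 0 0 0;0 0.1 0 0 0 0;0 0.1 0 0 0 0")

```text
time_s: 18.0
position: [0.5472, 0.0451, 0.127]
tool_rot: [0.829, 0.559, -0.001, -0.0]
force: [-2.1, -0.3, -1.1]
opening: 0.0138
```

Run:
```python
from h import *
st()
```

```text
t 18.0 along(mm) -29.34 lat -0.21 z 127.04 toolyaw -21.99 tilt [-0.0007 -0.0011] F along/lat/z -1.83 -1.02 -1.1 open 0.01379901334321661
```

Emit:
jog_arm(commands="0 0.05 0 0 0 0;0 0.1 0 0 0 0;0 0.1 0 0 0 0")

```text
time_s: 18.25
position: [0.5476, 0.0451, 0.1269]
tool_rot: [0.829, 0.559, -0.001, -0.001]
force: [-6.0, 0.2, 1.4]
opening: 0.0138
```

Run:
```python
from h import *
st()
```

```text
t 18.25 along(mm) -29.03 lat -0.05 z 126.88 toolyaw -21.96 tilt [-0.0009 -0.0025] F along/lat/z -5.65 -2.11 1.41 open 0.013830499378981275
```

Emit:
jog_arm(commands="0 0.05 0 0 0 0;0 0.1 0 0 0 0;0 0.1 0 0 0 0;0 0.1 0 0 0 0")

```text
time_s: 18.58
position: [0.5478, 0.0451, 0.1267]
tool_rot: [0.829, 0.56, -0.002, -0.001]
force: [-9.2, 2.2, 3.9]
opening: 0.0138
```

Run:
```python
from h import *
st()
m=snap('scene','11'); crop(m,255,160,60,60,10,'c14')
```

```text
t 18.5833 along(mm) -28.81 lat -0.02 z 126.71 toolyaw -21.95 tilt [-0.0012 -0.0041] F along/lat/z -9.37 -1.38 3.85 open 0.01383602274808778
```

View pics/c14.png

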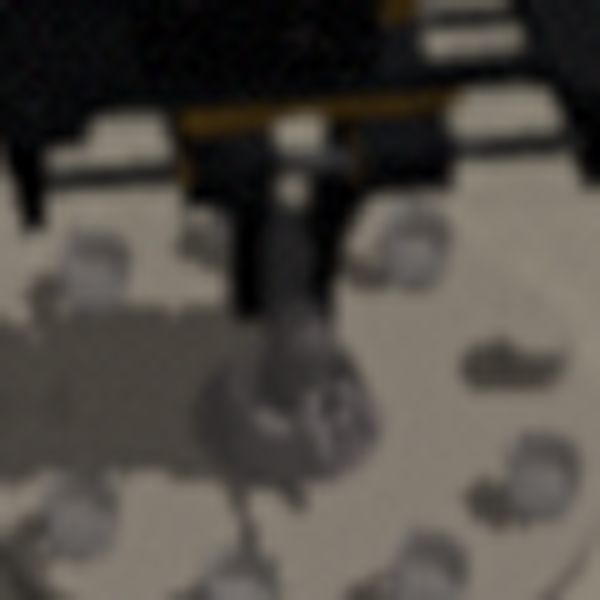

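Emit:
jog_arm(commands="0 -0.1 0 0 0 0;0 -0.2 0 0 0 0;0 -0.2 0 0 0 0")

```text
time_s: 18.88
position: [0.5474, 0.0454, 0.1271]
tool_rot: [0.829, 0.559, -0.0, -0.0]
force: [-2.4, -0.7, -2.0]
opening: 0.0132
```

Run:
```python
from h import *
st()
```

```text
t 18.8833 along(mm) -29.3 lat 0.12 z 127.07 toolyaw -21.97 tilt [-0.0003 -0.0005] F along/lat/z -1.97 -1.51 -1.99 open 0.013245296864994762
```

Emit:
jog_arm(commands="0 0 0 0 0 0;0 0 0 0 0 0;0 0 0 0 0 0;0 0 0 0 0 0;0 0 0 0 0 0", fingers=0.45)

```text
time_s: 19.3
position: [0.548, 0.0453, 0.1275]
tool_rot: [0.829, 0.559, 0.0, 0.0]
force: [-0.8, -0.5, 0.1]
opening: 0.0363
```

Emit:
jog_arm(commands="0 0 -1 0 0 0;0 0 -2.5 0 0 0;0 0 -5 0 0 0;0 0 -8 0 0 0;0 0 -11 0 0 0;0 0 -13 0 0 0;0 2 -13 0 0 0;0 3 -13 0 0 0;0 3 -13 0 0 0;0 3 -13 0 0 0")

```text
time_s: 20.13
position: [0.5752, 0.0337, 0.2565]
tool_rot: [0.829, 0.559, -0.001, -0.0]
force: [-0.0, 0.1, -0.4]
opening: 0.039
```

Run:
```python
from h import *
from plant import robot
st()
m=snap('wrist','12'); m2=snap('scene','12'); crop(m2,245,160,80,60,9,'c15'); crop(m,190,60,140,160,4,'c16')
P=cloud(m,m['d']).reshape(-1,3)
u=np.array([.9272,-.3746]);n=np.array([.3746,.9272]);T=np.array([.5723,.0357])
def sel(z0,z1,c,r): return P[(P[:,2]>z0)&(P[:,2]<z1)&(np.hypot(P[:,0]-c[0],P[:,1]-c[1])<r)]
q=sel(.079,.0835,(.581,.0317),.0145); print('spindle',len(q),cv2.minEnclosingCircle(q[:,:2].astype(np.float32)))
q=sel(.083,.092,(.547,.0455),.022); print('tab top',len(q),cv2.minAreaRect((q[:,:2]*1000).astype(np.float32)),np.median(q[:,2]),q[:,2].min(),q[:,2].max())
q=sel(.047,.054,(.58,.032),.028); print('collar',len(q),cv2.minEnclosingCircle(q[:,:2].astype(np.float32)),np.median(q[:,2]))
```

```text
t 20.1333 along(mm) 0.84 lat -0.27 z 256.49 toolyaw -22.04 tilt [-0.0014 -0.0013] F along/lat/z -0.08 0.12 -0.37 open 0.03900174964764923
spindle 271 ((0.5800905823707581, 0.03221606835722923), 0.01090613566339016)
tab top 446 ((550.3199462890625, 53.488197326660156), (13.382495880126953, 27.94118309020996), 67.99166107177734) 0.08499587914983464 0.08300709919783825 0.0876450610878157
collar 438 ((0.5777891278266907, 0.03283810243010521), 0.02205047383904457) 0.052341158339030275
```

View pics/c15.png

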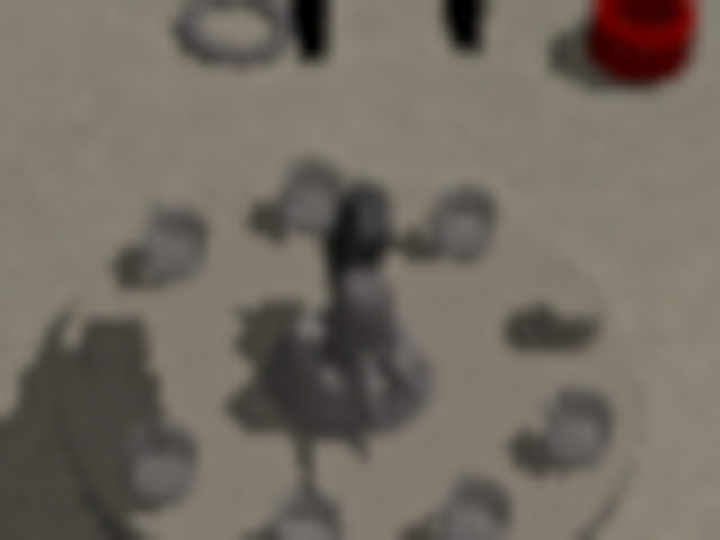

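View pics/c16.png

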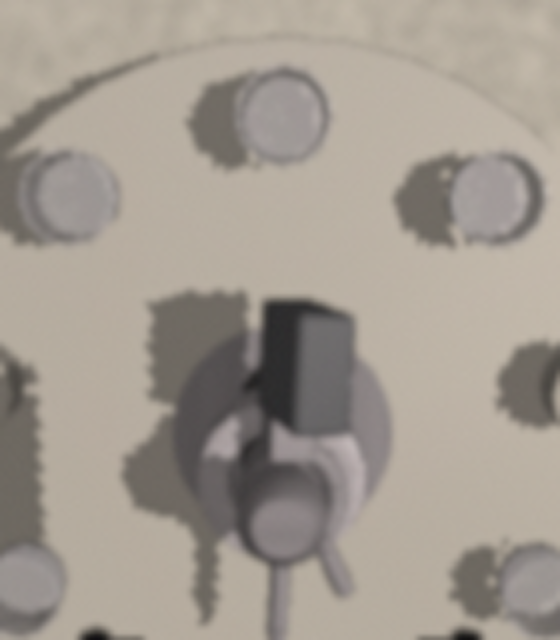

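Run:
```python
from h import *
m=load('pics/wrist5.npz'); crop(m,230,140,60,90,8,'r1')
m=load('pics/wrist12.npz'); crop(m,230,150,70,90,8,'r2')
```

```text
(no output)
```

View pics/r1.png

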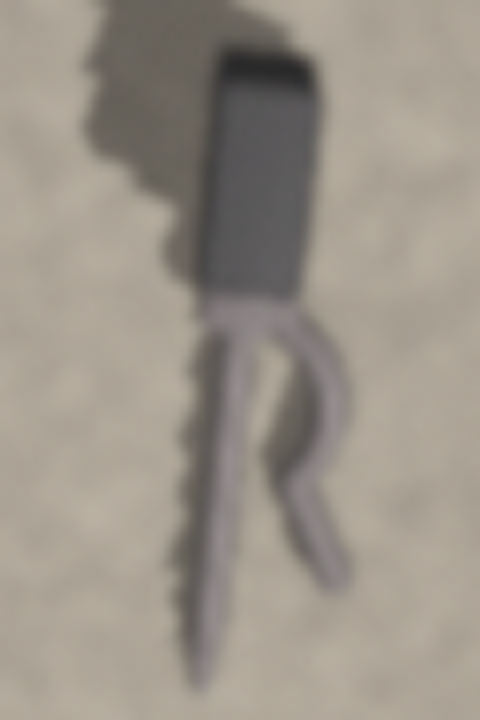

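View pics/r2.png

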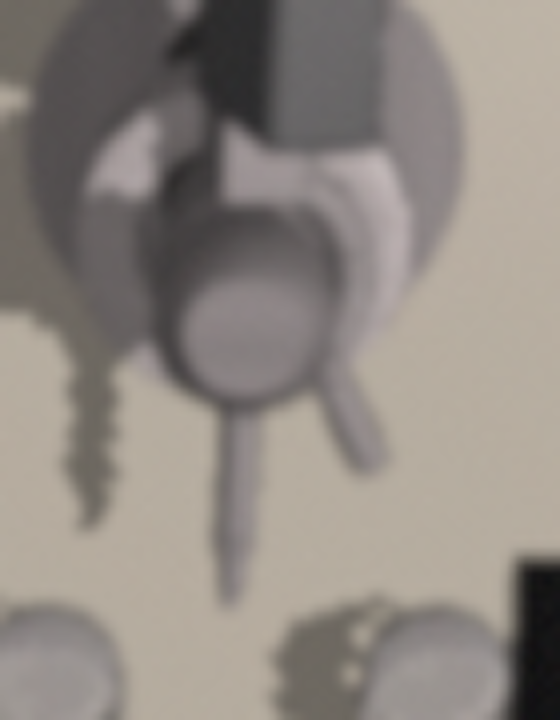

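Run:
```python
from h import *
def w(f,o,p,z):
    m=load(f'pics/wrist{f}.npz'); return plane(m,[np.array(p)/8+o],z)[0]
a=w(5,[230,140],(195,690),.0055); b=w(5,[230,140],(338,580),.0055)
u=np.array([np.cos(np.radians(14)),np.sin(np.radians(14))]);n=np.array([-u[1],u[0]])
d=(b-a)[:2];print('rest',d@u*1e3,d@n*1e3)
S=np.array([.5801,.0322])
u=np.array([np.cos(np.radians(-22)),np.sin(np.radians(-22))]);n=np.array([-u[1],u[0]])
for ro in (0,15,20):
    a=w(12,[230,150],(228,603),.06); zb=.06-np.sin(np.radians(ro))*.018
    b=w(12,[230,150],(372,468),zb); d=(b-a)[:2]; print('now',ro,d@u*1e3,d@n*1e3/np.cos(np.radians(ro)),'tip from spindle',(a[:2]-S)@u*1e3,(a[:2]-S)@n*1e3)
from plant import robot; s=robot.sense(); print(s['time_s'],abs(s['joint_velocities']).max())
```

```text
rest -19.15735231766961 18.824437178511
now 0 -18.54585587727413 18.401321445520125 tip from spindle 44.176112369278904 -1.5563670956208029
now 15 -16.847018185341863 19.326934764664774 tip from spindle 44.176112369278904 -1.5563670956208029
now 20 -16.300902417023345 19.95784213946722 tip from spindle 44.176112369278904 -1.5563670956208029
20.2333 0.0065434852749068255
```

Run:
```python
from plant import order,robot
print(robot.sense()['force'])
print(order.sign_off())
```

```text
[0.69380766 0.86565149 0.26277735]
the job is handed in; nothing more can be done
None
```

The collar is on the spindle, the clip is pushed home, and the job is handed in at about 20 s of the 61 s allowed. The sign-off gives no verdict.

**What I did**
- I lowered the grey collar over the spindle without feeling resistance.
- I took the clip nearest the base, turned its straight leg in line with the cross hole (about −22° in the base frame), and slid it in.
- The spindle moved about 6 mm to its end stop. The bowed leg snapped past at roughly 6 N, and the shoulder then stopped on the shank at about 9 N, by the wrist readings taken between moves.
- I then took the pressure off, opened the fingers and backed away.

**Last checks**

| What | Measured | Required |
|---|---|---|
| Collar top height | 52.3 mm (52 mm if flat on the turntable) | seated flat |
| Collar centre from spindle | about 2.4 mm | under 8 mm |
| Clip tab behind spindle | 35.6 mm | 36 mm when home |
| Straight leg's tip past spindle | about 44 mm | 43 mm when home |
| Bowed leg spread | about 0.5–1 mm from rest, roughly 0.02 rad | under 0.06 rad |

- **Disagreement:** the tip and tab readings differ by about 1 mm. Both stay inside the 3.5 mm limit.
- **Clip roll:** after release the clip rolled about 19° around its own leg. Its leg is still in line with the hole, and the criteria do not limit roll.
- **Not checked:** I did not measure the bystanders again. My moves stayed clear of them.

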